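Third hand at the lab shaker

ROBOT

A 6-joint arm with a two-finger parallel gripper is mounted at the origin on the work surface. World frame = base frame: x ahead of the robot, y to its left, z up, the work surface at z = 0. Lengths are in m, angles in degrees, forces in N, time in s.
With the tool pointing down it reaches from about 0.4 to 0.825 m from the base axis. Payload 7 kg.
Tool frame: the origin (TCP) lies midway between the tips of the shut fingers; the grasp point (between the pads) lies 19 mm behind it (r.grip_depth is the distance from the TCP to the grasp point, in m); z points along the fingers, y is the line along which they close (so a half turn about z gives the same grasp; the last joint's range is limited). The gripper opens to 88 mm and grips with 3 to 60 N. Pads are 19 mm wide; open, the fingers measure 130 mm over their backs; the gripper's body (78 mm by 193 mm) begins 47 mm behind the grasp point.
Start: joints at [81.595, 20.546, 0.682, 0, -70.136, -16.507], TCP at [0.284, 0.612, 0.227] pointing down, gripper open.
Joint ranges: [-176.03, 176.03], [-82.01, 121.73], [-58.28, 71.71], [-173.87, 95.51], [-174.79, -0.11], [-173.66, 173.66]. Speed limits (degrees/s): [136.94, 136.94, 172.46, 180, 180, 180].

INTERFACE

Orientations are given as [roll, pitch, yaw] about the fixed x, y, z axes, in that order (R = Rz(yaw) Ry(pitch) Rx(roll)).
In Python, from plant import r, capture, close_job, search_frame, outline_of gives the robot as it stands.
- The arm moves only by the shell command python3 -m creep 'ROWS' [FORCE]. ROWS is JSON, a list of rows, each a list of 7 numbers: the finger opening in mm, from 0 to 87.6, then the shift along the world's x, y, z in units of 25 mm (1.0 is 25 mm), then the turn, a rotation vector about the world's x, y, z in degrees. In form: [[hand, x, y, z, ax, ay, az], ...]. A call has 1 to 8 rows; each row shifts and turns the commanded pose from where the row before left it; what a row does not reach is not made up. A row lasts 1/12 s, in which the tool goes at most 41.7 mm and 7.16 degrees, less where a joint would pass 70% of its speed; a pose out of reach is approached as far as the arm can. A call is refused whole if a number of a shift passes 1 or a number of a turn 7.16, either way. A call with a gripper value outside its range is refused whole. The fingers move at their own pace and stop on an object; FORCE is the grip in N (left out, the last holds). Time passes only in rows, so rows that do not move let the fingers close. It gives the time, the measured TCP pose, the force, the opening and the grip force at its end, in the units of the state.
- r.get_state(): the state, without advancing time (a new reading comes with each control period).
- capture(name): name is "side" or "top" or "wrist"; returns a dict with "frame" (384x512x3 uint8, red, green, blue), "K" (3x3 intrinsics, pixels), "k1" (the pictures are not rectified: a ray, as slopes to the right and down, at radius r is drawn at 1 + k1 r^2 times it, then the intrinsics apply), "origin" and "rotation" of the camera in the world. Camera axes: x right, y down, z forward; pixel columns grow to the right and rows downward; lengths in m; the calibration is good to about 2 mm. A picture is of the moment at which its call begins. There is no depth.
- close_job(): hands the job in; it is judged then, once.
Trained networks look in a picture, given as the dict that the camera call returned (one of the last four; its "shot" number tells which), for a name from the list of things; names that differ only in an ending like _2 or _b are one class to them, and where a whole thing is asked for, a point or a joint stands for the part that bears it (a point fixed in the world has none). Each returns a list of dicts, best first, with "conf" (0 to 1); they miss things now and then, are a little off and sometimes report something else, mostly with a low value. They report only what shows in the picture. A call takes as long as a camera call. They do not tell look-alikes from the thing itself.
- search_frame(picture, target): "bbox" ([left, top, right, bottom] in pixels, round what is visible of it).
- outline_of(picture, target): "region" (384x512 bool, what is visible of it) and "bbox" ([left, top, right, bottom] in pixels, round what is visible of it).
The state is a dict: "time_s": time; "joints": joint angles; "qd": joint speeds; "joint_torque": joint torques, N m; "tcp_pos": TCP position; "eef_rot": TCP orientation; "contact_force": force on the tool from outside, world axes, zero at the start; "moment": the same for the moment, N m; "gripper_width": finger opening in m; "gripper_force": force on a finger pad.
Only numpy, scipy, OpenCV 4.12 (cv2) and the standard library are available. Lean on these libraries where they do the work, as an engineer would, in place of code of your own. Each camera call takes 0.05 s, during which the arm holds its last target. There are 200 camera calls.

TASK

Pull the shaker's lock slide all the way out to its end stop, so that its steel tongue no longer lies in front of the sprung bar. Then stand the aluminium support-rod foot flat on the shaker's platform, midway along the sprung bar with its long side flush against it, and press it onto the bar with a steady push of about 10 newtons so that a colleague can screw it down: finish while still holding it pressed, do not let go. Leave the bottle, the jar and the beaker where they stand.

Things in the scene. Friction and masses are not known exactly. Their poses are not given: they have to be found in the camera images.
- shaker: Bench shaker, fixed: white housing 270 (x) x 350 (y, from -140 to +210) x 70 mm high, with an aluminium platform 265 x 270 mm on top, upper face 85 mm above the bench. Origin on the bench under the platform's centre; x points away from the robot to the sprung bar at the platform's far edge, y to the lock slide at the left, z up. Turned by up to 0.2 rad.
- press_bar: Sprung bar of the shaker: rubber-faced aluminium bar 180 (y) x 18 (x) mm, 4 to 34 mm above the platform. Origin mid-length on its front face (it looks to -x), at the level of the platform's upper face; axes as the shaker's. Unpressed it is at (75, -30, 85) mm in the shaker's frame; it moves back along +x by up to 20 mm, springs giving 1 N per mm, no preload (10 mm = 10 N).
- lock_slide (a joint): Travel of the lock slide along the shaker's +y, in m: 0 fully in, 0.070 fully out at its end stop; it starts between 0 and 0.02, stays where it is left, and moves with about 3 N.
- lock_grip (a point): Grip of the lock slide: upright black block 18 (x) x 28 (y) mm, 89 to 135 mm above the bench. This point is on its axis, 122 mm up, at x = 55, y = 140 + joint value (mm) in the shaker's frame. A steel tongue 18 mm wide reaches from it 150 mm to -y, 4 to 16 mm above the platform, in front of the bar; fully out it is 30 mm clear of a foot midway along the bar.
- rod_foot: Support-rod foot, bare aluminium, 0.2 to 0.4 kg, loose on the bench to the right of the shaker: plate 44 (x) x 120 (y) x 18 mm with a screw hole near each end and in the middle an upright square boss 30 x 30 mm, up to 66 mm above the underside, to grip it by. Origin at the centre of the underside, z up, y along the plate. The same after half a turn.
- metal_bottle: Bystander: aluminium bottle with black cap, diameter 80, height 210 mm, origin at the centre of its base.
- amber_jar: Bystander: amber glass jar, diameter 60, height 75 mm, origin at the centre of its base.
- beaker: Bystander: glass beaker, diameter 70, height 85 mm, origin at the centre of its base.
There are look-alikes about, which are no part of the job. What is shaped like the rod_foot but green or pink is not meant.

How it is judged:
By the outcome, as a careful person would: the job done as asked, in the order asked, and still so for the second after the job is handed in, while the arm keeps its last pose, push and grip.
It also fails if it takes over 54 s, if anything falls off the work surface, if the arm or the gripper's body presses on something with over 40 N, if the wrist force passes 120 N, or if a joint passes its speed limit or range.

## Working session

There is one attempt and no reset: what is moved stays moved. The work goes in short steps, Python scripts to look and compute and a shell command to move; the robot and the scene stay as the last step left them, time stands still between calls to the robot, and variables do not carry over. Pictures are saved under pics/ and viewed, at most 10 in all, crops included, and the job is handed in when it is done.

```bash
ls; mkdir -p pics; cat > h.py <<'E'
import numpy as np,cv2
from plant import r,capture,close_job,search_frame,outline_of
def proj(c,P):
    P=np.atleast_2d(P); q=(P-np.array(c["origin"]))@np.array(c["rotation"])
    s=q[:,:2]/q[:,2:]; s=s*(1+c["k1"]*(s**2).sum(1,keepdims=True))
    K=np.array(c["K"]); return s*[K[0,0],K[1,1]]+[K[0,2],K[1,2]]
def onz(c,uv,z):
    K=np.array(c["K"]); d=(np.atleast_2d(uv)-[K[0,2],K[1,2]])/[K[0,0],K[1,1]]; s=d.copy()
    for _ in range(20): s=d/(1+c["k1"]*(s**2).sum(1,keepdims=True))
    w=np.c_[s,np.ones(len(s))]@np.array(c["rotation"]).T; o=np.array(c["origin"])
    return o+w*((z-o[2])/w[:,2:])
def save(c,n,box=None,scale=1):
    f=c["frame"][:,:,::-1]
    if box: f=f[box[1]:box[3],box[0]:box[2]]
    cv2.imwrite("pics/"+n,cv2.resize(f,None,fx=scale,fy=scale,interpolation=cv2.INTER_CUBIC))
E
python3 - <<'E'
from h import *
fr=[]
for n in("top","side"):
    c=capture(n);fr.append(c["frame"]);print(n,np.round(c["origin"],3),np.round(c["rotation"],2).tolist(),np.array(c["K"])[0,0],c["k1"])
    for t in("shaker","press_bar","lock_grip","rod_foot","metal_bottle","amber_jar","beaker"):
        print(t,[(round(d["conf"],2),np.round(d["bbox"]).astype(int).tolist()) for d in search_frame(c,t)])
    save(c,n+"0.png",None,1.5)
print(r.get_state())
E
```

```text
pics
top [ 0.313 -0.003  1.62 ] [-172.13, -0.43, -90.99] 433.5140458909913 -0.021167117778835825
shaker [(0.73, [184, 153, 286, 245])]
press_bar [(0.54, [227, 164, 271, 177])]
lock_grip [(0.56, [223, 163, 275, 179]), (0.51, [196, 179, 240, 192])]
rod_foot [(0.86, [362, 165, 387, 199]), (0.66, [320, 182, 351, 208]), (0.61, [337, 218, 364, 250]), (0.33, [335, 124, 369, 154])]
metal_bottle [(0.67, [337, 126, 369, 155]), (0.59, [319, 183, 351, 208])]
amber_jar [(0.69, [114, 183, 137, 196])]
beaker []
side [-0.03  -0.736  1.042] [-135.85, -0.63, -38.37] 432.31905631069236 0.017632894605100136
shaker [(0.65, [167, 146, 308, 259])]
press_bar [(0.75, [246, 160, 299, 200])]
lock_grip [(0.79, [221, 151, 257, 182])]
rod_foot [(0.67, [359, 293, 391, 341]), (0.62, [271, 301, 306, 352]), (0.58, [299, 268, 342, 297])]
metal_bottle [(0.8, [366, 210, 408, 271]), (0.6, [299, 268, 345, 299])]
amber_jar [(0.71, [173, 117, 192, 142])]
beaker [(0.89, [138, 128, 159, 160])]
{'time_s': 0.8, 'joints': array([ 8.15960863e+01,  2.05430619e+01,  6.80224709e-01, -1.99523713e-03,
       -7.01344342e+01, -1.65059711e+01]), 'qd': array([ 0.11165082,  0.01651805, -0.02480167,  0.0218498 , -0.01820219,
       -0.05679673]), 'joint_torque': array([ 6.18631166e-04, -5.82289624e+01,  2.93274611e+01,  7.00194553e+00,
        1.23848164e-02, -3.55357531e-05]), 'tcp_pos': array([0.28430872, 0.6121651 , 0.22657902]), 'eef_rot': array([-1.79997917e+02,  2.57443638e-03, -2.49105627e+01]), 'contact_force': array([-0.50688906,  0.12967702,  0.17707313]), 'moment': array([-0.04882556, -0.00539531, -0.0024595 ]), 'gripper_force': 0.0, 'gripper_width': 0.08767987382352921}
```

```bash
sed -i 's/np.array(c\["rotation"\])/RM(c)/' h.py; sed -i '2a from scipy.spatial.transform import Rotation as Ro\ndef RM(c): return Ro.from_euler("xyz",c["rotation"],degrees=True).as_matrix()' h.py; cat h.py | head -12
```

```text
import numpy as np,cv2
from plant import r,capture,close_job,search_frame,outline_of
from scipy.spatial.transform import Rotation as Ro
def RM(c): return Ro.from_euler("xyz",c["rotation"],degrees=True).as_matrix()
def proj(c,P):
    P=np.atleast_2d(P); q=(P-np.array(c["origin"]))@RM(c)
    s=q[:,:2]/q[:,2:]; s=s*(1+c["k1"]*(s**2).sum(1,keepdims=True))
    K=np.array(c["K"]); return s*[K[0,0],K[1,1]]+[K[0,2],K[1,2]]
def onz(c,uv,z):
    K=np.array(c["K"]); d=(np.atleast_2d(uv)-[K[0,2],K[1,2]])/[K[0,0],K[1,1]]; s=d.copy()
    for _ in range(20): s=d/(1+c["k1"]*(s**2).sum(1,keepdims=True))
    w=np.c_[s,np.ones(len(s))]@RM(c).T; o=np.array(c["origin"])
```

View pics/top0.png

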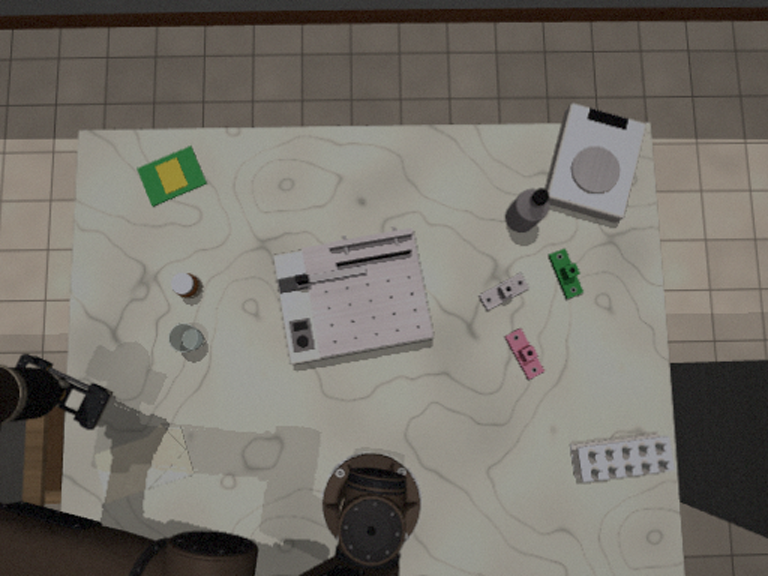

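View pics/side0.png

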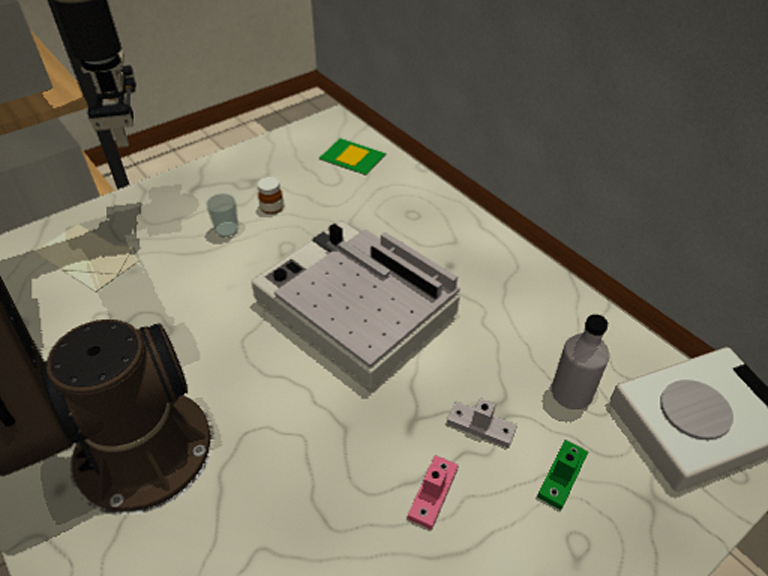

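```bash
cat > fit.py <<'E'
from h import *
from scipy.optimize import minimize
def box(x0,x1,y0,y1,z0,z1): return np.array([[x,y,z] for x in(x0,x1) for y in(y0,y1) for z in(z0,z1)])/1000
SH=[box(-135,135,-140,210,0,70),box(-132.5,132.5,-135,135,70,85),box(75,93,-120,60,89,119)]
FT=[box(-22,22,-60,60,0,18),box(-15,15,-15,15,0,66)]
def render(c,boxes,p,S=4,z=0):
    m=np.zeros((384*S,512*S),np.uint8); R=Ro.from_euler("z",p[2]).as_matrix()
    for b in boxes:
        q=proj(c,b@R.T+[p[0],p[1],z])
        cv2.fillConvexPoly(m,cv2.convexHull(np.round((q+.5)*S).astype(np.int32)),1)
    return m
def fit(obs,boxes,p0,S=4):
    M=[(c,cv2.resize(m.astype(np.uint8),None,fx=S,fy=S,interpolation=cv2.INTER_LINEAR)) for c,m in obs]
    def f(p):
        s=0
        for c,m in M:
            n=render(c,boxes,p,S); s-= (m&n).sum()/(m|n).sum()
        return s/len(M)
    b=None
    for d in (0.04,0.012):
        x=p0 if b is None else b.x
        b=minimize(f,x,method="Nelder-Mead",options=dict(initial_simplex=[x,x+np.array([d,0,0]),x+np.array([0,d,0]),x+np.array([0,0,4*d])],xatol=2e-4,fatol=1e-4))
    return b.x,-b.fun
E
python3 - <<'E'
from fit import *
t=capture("top"); s=capture("side")
print(onz(t,[[503/1.5,292/1.5]],.02),onz(t,[[240,200]],.085))
def pick(c,n,uv):
    L=[d for d in outline_of(c,n) if d["region"][uv[1],uv[0]]]
    print(n,[ (round(d["conf"],2),d["bbox"]) for d in L]); return L[0]["region"] if L else None
st,ss=pick(t,"shaker",(245,215)),pick(s,"shaker",(230,205))
ft,fs=pick(t,"rod_foot",(335,195)),pick(s,"rod_foot",(321,282))
O=lambda a,b:[(c,m) for c,m in((t,a),(s,b)) if m is not None]
p0=np.r_[onz(t,[[240,205]],.085)[0,:2],.1]; f0=np.r_[onz(t,[[335,195]],.02)[0,:2],-1.2]
for n,o,B,p in(("sh",O(st,ss),SH,p0),("ft",O(ft,fs),FT,f0)):
    print(n,*fit(o,B,p)); [print("  ",*fit([q],B,p)) for q in o]
P=fit(O(st,ss),SH,p0)[0];F=fit(O(ft,fs),FT,f0)[0]
im=[]
for c,b in((t,(175,140,375,260)),(s,(150,130,350,310))):
    f=c["frame"].copy();f=cv2.resize(f,None,fx=4,fy=4,interpolation=cv2.INTER_CUBIC)
    for B,p in((SH,P),(FT,F)):
        for bb in B:
            k,_=cv2.findContours(render(c,[bb],p),0,2);cv2.drawContours(f,k,-1,(255,0,0),1)
    im.append(f[b[1]*4:b[3]*4,b[0]*4:b[2]*4])
w=im[0][:480],im[1]
cv2.imwrite("pics/fit1.png",cv2.resize(np.vstack(w),None,fx=.5*1,fy=.5)[:,:,::-1] if 0 else np.vstack(w)[:,:,::-1])
o=np.vstack(w);print(o.shape);cv2.imwrite("pics/fit1.png",cv2.resize(o,(400,600))[:,:,::-1]) if 0 else cv2.imwrite("pics/fit1.png",np.hstack([cv2.resize(im[0],(400,240)),cv2.resize(im[1],(400,360))[:240]])[:,:,::-1]) if 0 else cv2.imwrite("pics/fit1.png",np.vstack([cv2.resize(im[0],(500,300)),cv2.resize(im[1],(500,450))[150-150:300]])[:,:,::-1])
print(r.get_state()["time_s"])
E
```

```text
[[ 0.50262936 -0.33605517  0.02      ]] [[0.48142092 0.01849751 0.085     ]]
shaker [(0.79, [183.8, 153.7, 289.5, 243.3])]
shaker [(0.92, [166.9, 147.4, 309.1, 258.0])]
rod_foot [(0.9, [318.2, 181.7, 350.7, 209.4])]
rod_foot [(0.72, [298.2, 265.3, 342.9, 298.5])]
sh [0.50421589 0.00430281 0.17286313] 0.9444823977656076
   [0.50196828 0.00222983 0.1714659 ] 0.977910699241786
   [0.51085356 0.01072162 0.18221736] 0.9423093664409935
ft [ 0.50714732 -0.34012234 -2.6466804 ] 0.9123585654424136
   [ 0.50239144 -0.32421714 -1.14717591] 0.27330063069376315
   [ 0.50783855 -0.34065764 -2.64704158] 0.9500417478430281
(1200, 800, 3)
1.1
```

View pics/fit1.png

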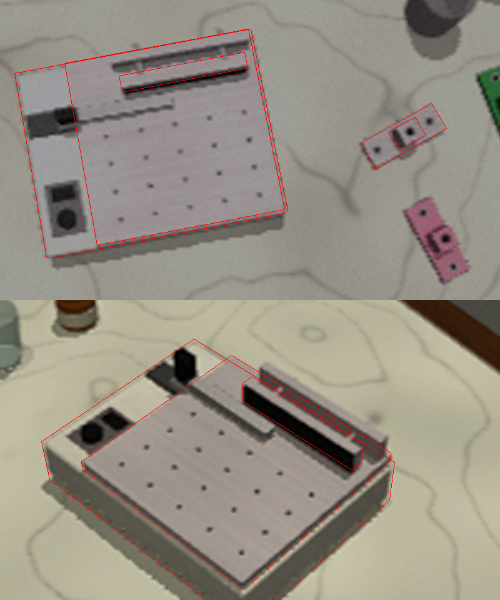

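The top and side pictures show three foot-shaped things: aluminium (335,195), green (377,182) and pink (349,236). I pick the aluminium one, and the crop confirms it's bare metal. Next I'll move over the lock grip.

```bash
python3 -m creep '[[87.6,0.5,-1,0.2,0,0,5],[87.6,0.5,-1,0.2,0,0,5],[87.6,0.5,-1,0.2,0,0,5],[87.6,0.5,-1,0.2,0,0,5],[87.6,0.5,-1,0,0,0,5],[87.6,0.5,-1,0,0,0,5],[87.6,0.5,-1,0,0,0,5],[87.6,0.5,-1,0,0,0,0]]'
python3 -m creep '[[87.6,0.5,-1,0,0,0,0],[87.6,0.5,-1,0,0,0,0],[87.6,0.5,-1,0,0,0,0],[87.6,0.5,-1,0,0,0,0],[87.6,0.5,-1,0,0,0,0],[87.6,0.5,-1,0,0,0,0],[87.6,0,0,0,0,0,0],[87.6,0,0,0,0,0,0]]'
python3 - <<'E'
from h import *
c=capture("wrist");save(c,"w1.png",None,1.5);print(r.get_state()["tcp_pos"],r.get_state()["eef_rot"],c["origin"],c["rotation"])
for n in("lock_grip","press_bar"): print(n,[(d["conf"],d["bbox"]) for d in search_frame(c,n)])
P=(.504,.004,.173);R=Ro.from_euler("z",P[2]).as_matrix()
A=np.array([[75,60,119],[75,-120,119],[75,60,89],[75,-120,89],[55,140,135]])/1e3
print(proj(c,A@R.T+[P[0],P[1],0]))
E
```

```text
time_s: 1.77
tcp_pos: [0.3848, 0.4109, 0.2468]
eef_rot: [-180.0, -0.0, 10.4]
contact_force: [0.6, 0.3, -0.2]
gripper_width: 0.0877
gripper_force: 0.0
time_s: 2.43
tcp_pos: [0.4599, 0.261, 0.2468]
eef_rot: [-180.0, -0.0, 9.9]
contact_force: [-0.5, -0.1, -0.1]
gripper_width: 0.0878
gripper_force: 0.0
[0.45960255 0.2617941  0.24679128] [-1.79978892e+02 -2.37938396e-02  1.00072028e+01] [0.53061774 0.27417308 0.40615358] [ 1.64530847e+02  5.26359463e-02 -8.00635175e+01]
lock_grip [(0.68, [346.8, 118.0, 511.6, 148.2])]
press_bar [(0.63, [447.8, 38.3, 512.0, 117.0])]
[[463.94029727 109.48145154]
 [661.98591971 107.34969188]
 [443.71319402 109.86016   ]
 [620.87924273 108.12534861]
 [384.60194175 132.16017961]]
```

View pics/w1.png

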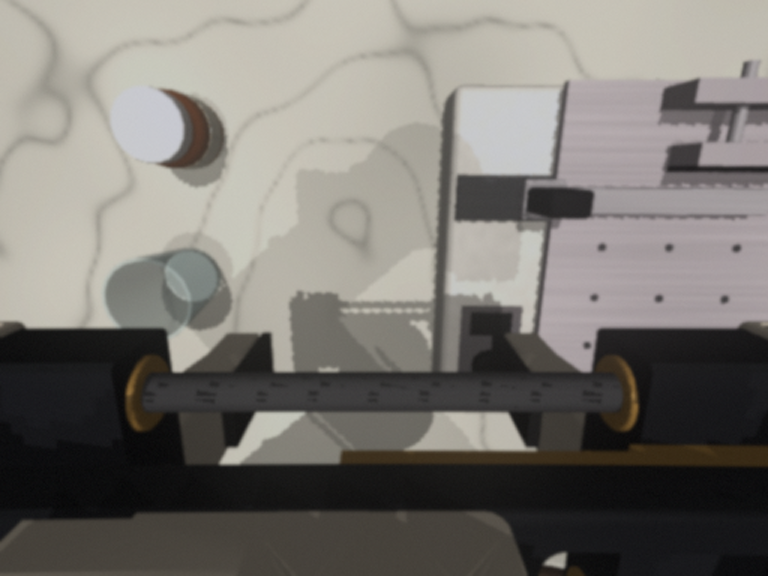

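The wrist view shows the grip's top face at about (379,135) and the bar's front corner at about (465,111). Both match the fitted shaker pose to 1–2 mm, with the slide about 5 mm out. I'll go to the grip, descend and close.

```bash
python3 -m creep '[[87.6,0.6,-0.85,0,0,0,0],[87.6,0.6,-0.85,0,0,0,0],[87.6,0.6,-0.85,0,0,0,0],[87.6,0.6,-0.85,-0.6,0,0,0],[87.6,0.5,-0.85,-0.7,0,0,0],[87.6,0,0,-0.9,0,0,0],[87.6,0,0,-0.9,0,0,0],[87.6,0,0,0,0,0,0]]'
python3 -m creep '[[87.6,0,0,-0.8,0,0,0],[87.6,0,0,-0.8,0,0,0],[87.6,0,0,-0.5,0,0,0],[87.6,0,0,-0.4,0,0,0],[87.6,0,0,0,0,0,0],[20,0,0,0,0,0,0],[20,0,0,0,0,0,0],[20,0,0,0,0,0,0]]' 25
python3 -m creep '[[20,0,0,0,0,0,0],[20,0,0,0,0,0,0],[20,0,0,0,0,0,0],[20,0,0,0,0,0,0]]'
```

```text
time_s: 3.25
tcp_pos: [0.5294, 0.1552, 0.1646]
eef_rot: [179.9, 0.4, 10.1]
contact_force: [-0.9, 0.5, -0.6]
gripper_width: 0.0872
gripper_force: 0.0
time_s: 3.92
tcp_pos: [0.5325, 0.1565, 0.1078]
eef_rot: [-180.0, -0.1, 10.1]
contact_force: [-0.3, -0.4, -0.5]
gripper_width: 0.0731
gripper_force: 0.0
time_s: 4.25
tcp_pos: [0.5319, 0.1559, 0.1068]
eef_rot: [-180.0, -0.0, 10.1]
contact_force: [-0.1, -0.2, -0.5]
gripper_width: 0.0461
gripper_force: 0.0
```

```bash
python3 -m creep '[[20,0,0,0,0,0,0],[20,0,0,0,0,0,0],[20,0,0,0,0,0,0],[20,0,0,0,0,0,0],[20,0,0,0,0,0,0],[20,0,0,0,0,0,0]]'
```

```text
time_s: 4.75
tcp_pos: [0.5319, 0.1557, 0.1066]
eef_rot: [180.0, 0.0, 10.1]
contact_force: [0.5, -1.6, 0.0]
gripper_width: 0.0281
gripper_force: 25.0
```

```bash
python3 -m creep '[[20,-0.04,0.25,0,0,0,0],[20,-0.09,0.49,0,0,0,0],[20,-0.09,0.49,0,0,0,0],[20,-0.09,0.49,0,0,0,0],[20,-0.09,0.49,0,0,0,0],[20,0,0,0,0,0,0],[20,0,0,0,0,0,0]]'
python3 -m creep '[[20,-0.015,0.1,0,0,0,0],[20,-0.015,0.1,0,0,0,0],[20,0,0,0,0,0,0]]'
python3 -m creep '[[20,-0.015,0.1,0,0,0,0],[20,-0.015,0.1,0,0,0,0],[20,0,0,0,0,0,0]]'
```

```text
time_s: 5.33
tcp_pos: [0.5224, 0.2136, 0.1066]
eef_rot: [-179.9, -0.1, 10.2]
contact_force: [4.5, 2.9, -4.1]
gripper_width: 0.0277
gripper_force: 25.0
time_s: 5.58
tcp_pos: [0.5218, 0.2172, 0.1066]
eef_rot: [-180.0, -0.1, 10.1]
contact_force: [5.1, 1.2, -3.8]
gripper_width: 0.0275
gripper_force: 25.0
time_s: 5.83
tcp_pos: [0.5214, 0.2193, 0.1066]
eef_rot: [179.8, -0.0, 10.1]
contact_force: [11.2, -12.2, -3.0]
gripper_width: 0.0281
gripper_force: 25.0
```

```bash
python3 -m creep '[[20,0.02,0.08,0,0,0,0],[20,0.02,0.06,0,0,0,0],[20,0,0,0,0,0,0]]'
```

```text
time_s: 6.08
tcp_pos: [0.5213, 0.2194, 0.1065]
eef_rot: [179.6, 0.2, 10.1]
contact_force: [10.5, -23.2, 2.2]
gripper_width: 0.028
gripper_force: 25.0
```

The end stop is reached: the force rose to 23 N with no further travel. I'll release, rise and look at the bar from above.

```bash
python3 -m creep '[[20,0,-0.08,0,0,0,0],[20,0,-0.08,0,0,0,0],[60,0,0,0,0,0,0],[60,0,0,0,0,0,0],[60,0,0,0,0,0,0],[60,0,0,0,0,0,0],[60,0,0,0.4,0,0,0],[60,0,0,0.8,0,0,0]]'
python3 -m creep '[[60,0,0,1,0,0,0],[60,0,0,1,0,0,0],[60,-0.3,-0.8,1,0,0,0],[60,-0.4,-1,1,0,0,0],[60,-0.4,-1,0.5,0,0,0],[60,-0.4,-1,0,0,0,0],[60,-0.4,-1,0,0,0,0],[60,-0.4,-1,0,0,0,0]]'
python3 -m creep '[[60,0,-1,0,0,0,0],[60,0,-1,0,0,0,0],[60,0,-1,0,0,0,0],[60,0,-1,0,0,0,0],[60,0,0,0,0,0,0],[60,0,0,0,0,0,0]]'
python3 - <<'E'
from h import *
c=capture("wrist");save(c,"w2.png",None,1.5);print(r.get_state()["tcp_pos"],c["origin"])
P=(.504,.004,.173);R=Ro.from_euler("z",P[2]).as_matrix()
A=np.array([[75,60,119],[75,-120,119],[55,210,135],[55,60,101],[132.5,135,85],[132.5,-135,85]])/1e3
print(np.round(proj(c,A@R.T+[P[0],P[1],0])*1.5,1))
s=capture("side"); b=search_frame(s,"metal_bottle")
print([(d["conf"],d["bbox"],onz(s,[[(d["bbox"][0]+d["bbox"][2])/2,d["bbox"][3]-13]],0)) for d in b])
E
```

```text
time_s: 6.75
tcp_pos: [0.5198, 0.2201, 0.1351]
eef_rot: [179.9, 0.2, 10.1]
contact_force: [0.2, 0.3, 0.2]
gripper_width: 0.0583
gripper_force: 0.0
time_s: 7.42
tcp_pos: [0.4632, 0.0749, 0.2503]
eef_rot: [-180.0, -0.1, 10.1]
contact_force: [0.0, -1.0, 0.1]
gripper_width: 0.0602
gripper_force: 0.0
time_s: 7.92
tcp_pos: [0.4637, -0.0252, 0.2498]
eef_rot: [-180.0, -0.0, 10.0]
contact_force: [0.4, -0.3, -0.1]
gripper_width: 0.0602
gripper_force: 0.0
[ 0.46384083 -0.02448234  0.24972444] [ 0.53439837 -0.01190745  0.40918729]
[[252.1  89.2]
 [540.6  89.2]
 [ -7.5 118.2]
 [262.4 126.3]
 [145.5   1.9]
 [554.4   2.9]]
[(0.56, [368.3, 208.0, 405.4, 271.8], array([[ 0.71928716, -0.39771605,  0.        ]]))]
```

View pics/w2.png

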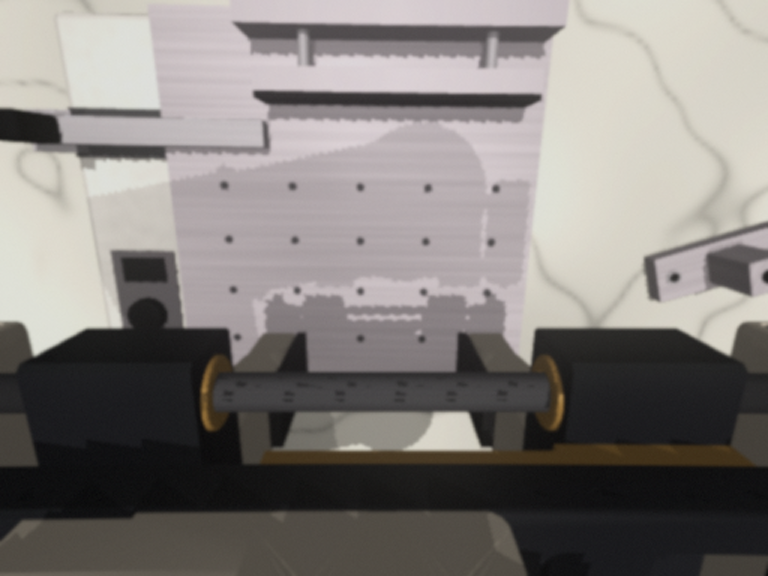

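The wrist view shows the tongue's end at about (177,88), left of the bar's middle, with the slide out. The bar's top front edge runs from (169,61) to (361,64), and the foot is at the far right. I'll measure the edge exactly, then go look at the foot.

```bash
cat > bar.py <<'E'
from h import *
def bar(c,u0=180,u1=350,v0=54,v1=70):
    g=cv2.cvtColor(c["frame"],cv2.COLOR_RGB2GRAY).astype(float)
    g=cv2.GaussianBlur(g,(5,3),0);us=np.arange(u0,u1,5);vs=[]
    for u in us:
        d=np.diff(g[v0:v1,u]);k=d.argmin();k=min(max(k,1),len(d)-2);a,b,e=d[k-1:k+2];vs.append(v0+k+.5+.5*(a-e)/(a-2*b+e))
    vs=np.array(vs);W=onz(c,np.c_[us,vs],.119);k=np.polyfit(W[:,1],W[:,0],1)
    return np.degrees(np.arctan(-k[0])),k,vs[[0,-1]],np.std(W[:,0]-np.polyval(k,W[:,1]))
E
python3 - <<'E'
from bar import *
c=capture("wrist");a=bar(c);print(a)
W=onz(c,[[253.5/1.5,92.5/1.5],[541/1.5,96.5/1.5]],.119);print(W,W.mean(0),np.linalg.norm(W[0]-W[1]),r.get_state()["eef_rot"])
E
python3 -m creep '[[60,0,-1,0,0,0,3],[60,0,-1,0,0,0,3],[60,0,-1,0,0,0,3],[60,0,-1,0,0,0,3],[60,0,-1,0,0,0,3],[60,0,-1,0,0,0,3],[60,0,-1,0,0,0,0],[60,0,-1,0,0,0,0]]'
python3 -m creep '[[60,0,-1,0,0,0,0],[60,0,-1,0,0,0,0],[60,-0.4,-1,0,0,0,0],[60,0,0,0,0,0,0],[60,0,0,0,0,0,0]]'
python3 - <<'E'
from fit import *
c=capture("wrist");print(r.get_state()["tcp_pos"],r.get_state()["eef_rot"])
f=np.array([.507,-.340,np.radians(28.3)])
L=outline_of(c,"rod_foot");print([(d["conf"],d["bbox"]) for d in L])
q=proj(c,[[*f[:2],.04]])[0];print(q)
L=[d for d in L if d["region"][int(q[1])-5:int(q[1])+5,int(q[0])-5:int(q[0])+5].any()]
if L: p,s=fit([(c,L[0]["region"])],FT,f);print(p[:2],np.degrees(p[2]),s)
else: p=f
im=cv2.resize(c["frame"],None,fx=4,fy=4)
for bb in FT:
    k,_=cv2.findContours(render(c,[bb],p),0,2);cv2.drawContours(im,k,-1,(255,0,0),2)
cv2.imwrite("pics/w3.png",cv2.resize(im,(768,576),interpolation=cv2.INTER_AREA)[:,:,::-1])
E
```

```text
(np.float64(9.262318618949234), array([-0.16308105,  0.57954309]), array([60.1826215 , 62.80073801]), np.float64(7.367060284673171e-05))
[[ 0.56567773  0.07649928  0.119     ]
 [ 0.59482609 -0.10086725  0.119     ]] [ 0.58025191 -0.01218398  0.119     ] 0.1797456946567242 [-1.79992053e+02 -2.00572682e-02  1.01431204e+01]
time_s: 8.78
tcp_pos: [0.4641, -0.2247, 0.2491]
eef_rot: [-180.0, -0.0, 28.2]
contact_force: [-0.1, -0.2, 0.4]
gripper_width: 0.06
gripper_force: 0.0
time_s: 9.2
tcp_pos: [0.4538, -0.2996, 0.2487]
eef_rot: [-180.0, 0.0, 28.0]
contact_force: [-0.4, -0.3, 0.8]
gripper_width: 0.06
gripper_force: 0.0
[ 0.45402281 -0.29900543  0.24882345] [-1.79975390e+02  1.61086906e-02  2.80717515e+01]
[(0.89, [382.1, 127.1, 445.7, 217.3]), (0.82, [252.4, 126.9, 342.0, 165.6]), (0.69, [256.5, 210.4, 289.7, 288.0])]
[301.96159431 148.12578511]
[ 0.50583421 -0.33882546] 27.47277626603864 0.973664218789567
```

View pics/w3.png

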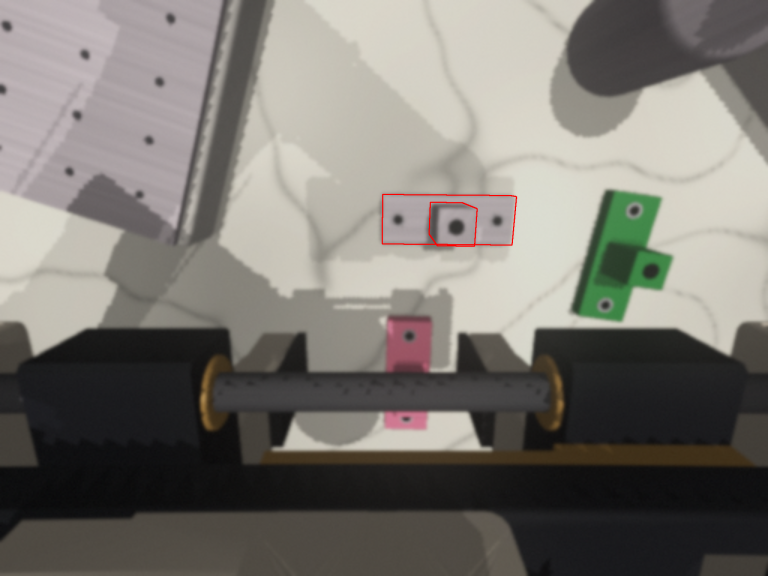

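The overlay fits the aluminium foot, boss at about (303,150), giving (0.506, -0.339) and yaw 27.5°. The green foot (410,170) and pink one (272,248) are clear of the gripper. I'll descend and grip the boss.

```bash
python3 -m creep '[[60,0.7,-0.5,0,0,0,-0.6],[60,0.7,-0.5,0,0,0,0],[60,0.68,-0.58,-0.6,0,0,0],[60,0,0,-1,0,0,0],[60,0,0,-1,0,0,0],[60,0,0,-1,0,0,0],[60,0,0,-1,0,0,0],[60,0,0,-1,0,0,0]]'
python3 -m creep '[[60,0,0,-1,0,0,0],[60,0,0,-0.8,0,0,0],[60,0,0,-0.6,0,0,0],[60,0,0,-0.4,0,0,0],[60,0,0,-0.3,0,0,0],[60,0,0,0,0,0,0],[60,0,0,0,0,0,0]]'
```

```text
time_s: 9.97
tcp_pos: [0.5066, -0.3374, 0.1082]
eef_rot: [180.0, -0.0, 27.6]
contact_force: [1.2, -0.4, -0.4]
gripper_width: 0.0599
gripper_force: 0.0
time_s: 10.55
tcp_pos: [0.5064, -0.3385, 0.032]
eef_rot: [180.0, -0.0, 27.5]
contact_force: [-0.2, -0.4, 0.4]
gripper_width: 0.0603
gripper_force: 0.0
```

```bash
python3 -m creep '[[60,0,0,-0.2,0,0,0],[60,0,0,-0.14,0,0,0],[20,0,0,0,0,0,0],[20,0,0,0,0,0,0],[20,0,0,0,0,0,0],[20,0,0,0,0,0,0],[20,0,0,0,0,0,0],[20,0,0,0,0,0,0]]' 30
python3 -m creep '[[20,0,0,0,0,0,0],[20,0,0,0,0,0,0],[20,0,0,0,0,0,0],[20,0,0,0,0,0,0]]' 55
```

```text
time_s: 11.22
tcp_pos: [0.506, -0.3389, 0.0233]
eef_rot: [180.0, -0.0, 27.5]
contact_force: [0.1, 0.3, 0.7]
gripper_width: 0.0295
gripper_force: 30.0
time_s: 11.55
tcp_pos: [0.506, -0.3389, 0.0233]
eef_rot: [180.0, -0.0, 27.5]
contact_force: [-0.5, -0.6, 2.4]
gripper_width: 0.0302
gripper_force: 55.0
```

```bash
python3 -m creep '[[20,0,0,0.4,0,0,0],[20,0,0,0.8,0,0,0],[20,0,0,0.9,0,0,0],[20,0,0,0.9,0,0,0],[20,0,0,0.9,0,0,0],[20,0,0,0.9,0,0,0],[20,0,0,0.7,0,0,0],[20,0,0,0,0,0,0]]'
python3 -m creep '[[20,0.1,0.6,0,0,0,0],[20,0.1,0.9,0,0,0,-3],[20,0.1,0.9,0,0,0,-3],[20,0.1,0.9,0,0,0,-3],[20,0.1,0.9,0,0,0,-3],[20,0.1,0.9,0,0,0,-3],[20,0.1,0.9,0,0,0,-3.1],[20,0.05,0.9,0,0,0,0]]'
python3 -m creep '[[20,0,0.9,0,0,0,0],[20,0,0.9,0,0,0,0],[20,0,0.9,0,0,0,0],[20,0,0.9,0,0,0,0],[20,0,0.9,0,0,0,0],[20,0,0.8,0,0,0,0],[20,0,0.5,0,0,0,0],[20,0,0,0,0,0,0]]'
python3 -m creep '[[20,0,0,0,0,0,0],[20,0,0,0,0,0,0]]'
python3 - <<'E'
from bar import *
c=capture("wrist");save(c,"w4.png",None,1.5)
print(proj(c,[[.581,-.012,.119]]))
E
```

```text
time_s: 12.22
tcp_pos: [0.5076, -0.3396, 0.1652]
eef_rot: [179.7, -0.2, 27.5]
contact_force: [0.1, -1.4, -0.4]
gripper_width: 0.0298
gripper_force: 55.0
time_s: 12.88
tcp_pos: [0.524, -0.1651, 0.1598]
eef_rot: [-180.0, 0.1, 9.2]
contact_force: [0.3, -0.4, -2.2]
gripper_width: 0.0294
gripper_force: 55.0
time_s: 13.55
tcp_pos: [0.5242, -0.0195, 0.1601]
eef_rot: [-180.0, 0.0, 9.5]
contact_force: [-0.6, 0.5, -1.7]
gripper_width: 0.0298
gripper_force: 55.0
time_s: 13.72
tcp_pos: [0.5242, -0.0218, 0.1602]
eef_rot: [180.0, 0.0, 9.4]
contact_force: [-0.3, 0.0, -1.0]
gripper_width: 0.0296
gripper_force: 55.0
[[254.99080129 134.13935927]]
```

View pics/w4.png

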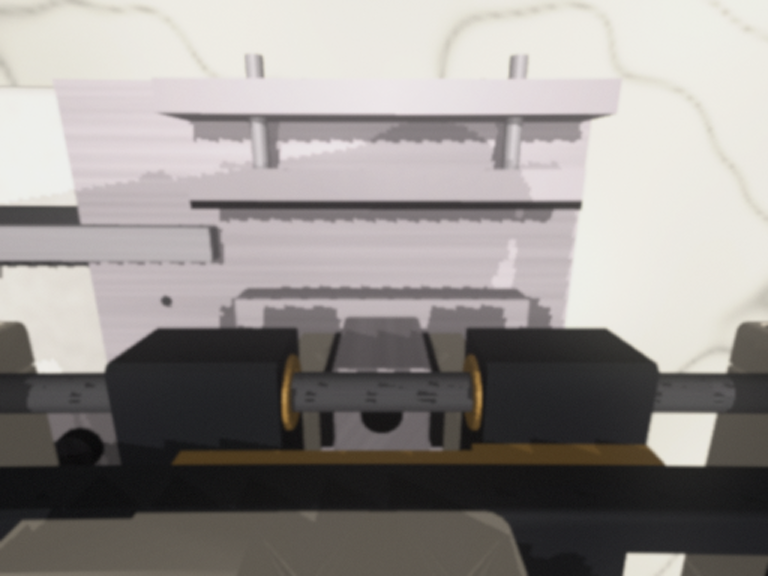

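```bash
python3 - <<'E'
from bar import *
c=capture("wrist");z=r.get_state()["tcp_pos"][2]-.0233+.018
F=onz(c,np.array([[232.,299],[531,299]])/1.5,z);B=onz(c,np.array([[191.,202.],[581,202]])/1.5,.119)
for W in(F,B): print(W,W.mean(0),np.linalg.norm(W[0]-W[1]),np.degrees(np.arctan2(W[1,0]-W[0,0],W[0,1]-W[1,1])))
a=np.radians(9.4);print("fwd,left to go",(B.mean(0)-F.mean(0))[:2]@np.array([[np.cos(a),-np.sin(a)],[np.sin(a),np.cos(a)]]))
print(bar(c,135,380,125,145))
E
```

```text
[[ 0.53540048  0.04188613  0.15505219]
 [ 0.55502524 -0.07727012  0.15505219]] [ 0.54521286 -0.017692    0.15505219] 0.12076151242686926 9.352522013898705
[[ 0.56619893  0.07494855  0.119     ]
 [ 0.59542945 -0.10276565  0.119     ]] [ 0.58081419 -0.01390855  0.119     ] 0.1801020741471058 9.340405270609903
fwd,left to go [ 0.03574122 -0.00208198]
(np.float64(9.278535784895748), array([-0.16337164,  0.5793454 ]), array([133.46345382, 133.70630487]), np.float64(4.4383547709581484e-05))
```

Bar and foot are parallel, with 36 mm still to go forward and 2 mm to the right. Descending.

```bash
python3 -m creep '[[20,0,-0.08,-0.4,0,0,0],[20,0,0,-0.6,0,0,0],[20,0,0,-0.5,0,0,0],[20,0,0,-0.3,0,0,0],[20,0,0,-0.16,0,0,0],[20,0,0,0,0,0,0],[20,0,0,0,0,0,0]]' 60
python3 -m creep '[[20,0,0,-0.06,0,0,0],[20,0,0,-0.04,0,0,0],[20,0,0,0,0,0,0],[20,0,0,0,0,0,0]]'
```

```text
time_s: 14.4
tcp_pos: [0.5248, -0.0236, 0.1116]
eef_rot: [180.0, 0.0, 9.4]
contact_force: [-0.5, 0.4, -2.3]
gripper_width: 0.0297
gripper_force: 60.0
time_s: 14.73
tcp_pos: [0.5247, -0.0232, 0.1094]
eef_rot: [-180.0, -0.0, 9.4]
contact_force: [-0.1, 0.1, -2.1]
gripper_width: 0.0293
gripper_force: 60.0
```

```bash
for i in 1; do python3 -m creep '[[20,0,0,-0.04,0,0,0],[20,0,0,0,0,0,0],[20,0,0,0,0,0,0]]'; done
python3 -m creep '[[20,0,0,-0.04,0,0,0],[20,0,0,0,0,0,0],[20,0,0,0,0,0,0]]'
```

```text
time_s: 14.98
tcp_pos: [0.5248, -0.0232, 0.1083]
eef_rot: [-180.0, -0.0, 9.4]
contact_force: [0.2, 0.9, -2.3]
gripper_width: 0.0299
gripper_force: 60.0
time_s: 15.23
tcp_pos: [0.5249, -0.0232, 0.1082]
eef_rot: [180.0, -0.1, 9.4]
contact_force: [-4.5, 1.0, 9.4]
gripper_width: 0.0297
gripper_force: 60.0
```

```bash
python3 -m creep '[[20,0,0,0.03,0,0,0],[20,0.2,0.033,0,0,0,0],[20,0.25,0.041,0,0,0,0],[20,0.25,0.041,0,0,0,0],[20,0.25,0.041,0,0,0,0],[20,0.2,0.033,0,0,0,0],[20,0,0,0,0,0,0],[20,0,0,0,0,0,0]]'
python3 -m creep '[[20,0.04,0.007,0,0,0,0],[20,0.04,0.007,0,0,0,0],[20,0,0,0,0,0,0],[20,0,0,0,0,0,0]]'
python3 -m creep '[[20,0.04,0.007,0,0,0,0],[20,0.04,0.007,0,0,0,0],[20,0,0,0,0,0,0],[20,0,0,0,0,0,0]]'
```

```text
time_s: 15.9
tcp_pos: [0.5544, -0.0187, 0.1083]
eef_rot: [180.0, -0.1, 9.4]
contact_force: [2.2, -2.5, 2.5]
gripper_width: 0.0298
gripper_force: 60.0
time_s: 16.23
tcp_pos: [0.5545, -0.0187, 0.1082]
eef_rot: [180.0, 0.1, 9.4]
contact_force: [-4.9, -2.1, 8.4]
gripper_width: 0.0295
gripper_force: 60.0
time_s: 16.57
tcp_pos: [0.5562, -0.0184, 0.1083]
eef_rot: [180.0, 0.1, 9.4]
contact_force: [-5.8, -1.2, 9.0]
gripper_width: 0.0298
gripper_force: 60.0
```

```bash
python3 -m creep '[[20,0,0,0.02,0,0,0],[20,0.08,0.013,0,0,0,0],[20,0.08,0.013,0,0,0,0],[20,0,0,0,0,0,0],[20,0,0,0,0,0,0]]'
python3 -m creep '[[20,0.08,0.013,0,0,0,0],[20,0.08,0.013,0,0,0,0],[20,0,0,0,0,0,0],[20,0,0,0,0,0,0]]'
python3 - <<'E'
from bar import *
c=capture("wrist");save(c,"w5.png",None,1.5);s=r.get_state();print(s["tcp_pos"],s["contact_force"],s["moment"])
E
```

```text
time_s: 16.98
tcp_pos: [0.5594, -0.0177, 0.1083]
eef_rot: [180.0, 0.2, 9.4]
contact_force: [-7.5, -1.3, 9.2]
gripper_width: 0.0295
gripper_force: 60.0
time_s: 17.32
tcp_pos: [0.5619, -0.0174, 0.1084]
eef_rot: [180.0, 0.4, 9.4]
contact_force: [-13.2, 0.5, 15.2]
gripper_width: 0.0296
gripper_force: 60.0
[ 0.5618961  -0.01741069  0.1083582 ] [-14.09232724   0.3672167   15.18027426] [0.03028287 5.13628701 0.00716972]
```

View pics/w5.png

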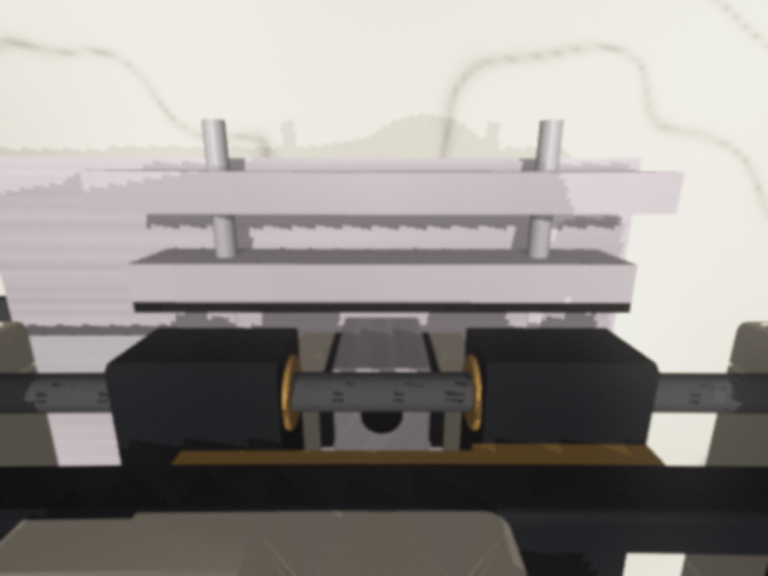

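The bar's front edge is now at row ~203 and the foot is at or near contact. I'll ease the downward load and tilt, press further and measure the bar's travel.

```bash
python3 -m creep '[[20,0,0,0.02,0,-0.2,0],[20,0,0,0.02,0,-0.2,0],[20,0.08,0.013,0,0,0,0],[20,0.08,0.013,0,0,0,0],[20,0,0,0,0,0,0],[20,0,0,0,0,0,0]]'
cat > m.py <<'E'
from bar import *
c=capture("wrist");v=proj(c,[[.583,-.012,.119],[.593,-.012,.119]])[:,1];print(v)
a=bar(c,100,400,int(min(v))-9,int(max(v))+7);s=r.get_state()
print(a[0],a[2:],"bar travel mm",(a[1][1]-.5794-(a[1][0]+.1633)*.012)*np.cos(np.radians(9.4))*1e3,s["tcp_pos"],s["contact_force"],s["eef_rot"])
E
python3 m.py
```

```text
time_s: 17.87
tcp_pos: [0.5656, -0.0168, 0.1083]
eef_rot: [179.9, 0.0, 9.3]
contact_force: [-10.9, -1.3, 7.6]
gripper_width: 0.0296
gripper_force: 60.0
[213.50121321 196.49096829]
10.075175212068746 (array([201.02459016, 201.35188216]), np.float64(0.003335174152443727)) bar travel mm 7.720846228969721 [ 0.56555701 -0.01679905  0.10828356] [-11.48031076  -1.58254844   7.83139997] [1.79933682e+02 1.96094421e-02 9.34370745e+00]
```

```bash
python3 -m creep '[[20,0.06,0.01,0.02,0,-0.15,0],[20,0.06,0.01,0.02,0,-0.1,0],[20,0.06,0.01,0,0,0,0],[20,0,0,0,0,0,0],[20,0,0,0,0,0,0]]'
sed -i 's/W=onz(c,np.c_\[us,vs\],.119);/ok=abs(vs-np.median(vs))<2;us,vs=us[ok],vs[ok];W=onz(c,np.c_[us,vs],.119);/' bar.py; python3 m.py
python3 - <<'E'
from h import *
c=capture("wrist");save(c,"w6.png",(60,130,460,260),2)
E
```

```text
time_s: 18.33
tcp_pos: [0.5682, -0.0164, 0.1083]
eef_rot: [179.9, -0.0, 9.3]
contact_force: [-14.4, -0.5, 5.7]
gripper_width: 0.0298
gripper_force: 60.0
[218.01791089 201.15821278]
9.280304232817658 (array([201.05829596, 200.97738446]), np.float64(1.2861402024988464e-05)) bar travel mm 11.600799322940354 [ 0.56822878 -0.01637711  0.10830428] [-14.77745779  -1.56134366   6.25413653] [ 1.79903119e+02 -1.69906013e-02  9.31224409e+00]
```

View pics/w6.png

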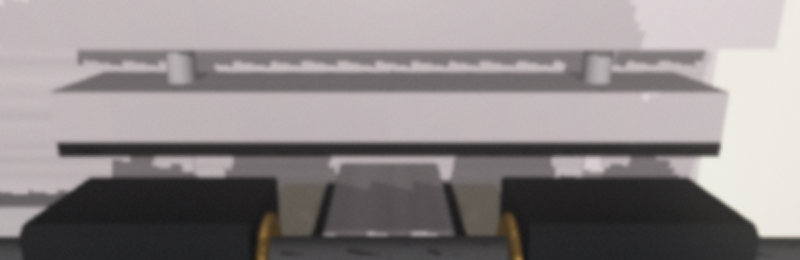

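```bash
python3 -m creep '[[20,-0.05,-0.008,0,0,0,0],[20,-0.05,-0.008,0,0,0,0],[20,0,0,0,0,0,0],[20,0,0,0,0,0,0],[20,0,0,0,0,0,0]]'; python3 m.py
```

```text
time_s: 18.85
tcp_pos: [0.567, -0.0165, 0.1083]
eef_rot: [179.9, -0.1, 9.3]
contact_force: [-10.0, -1.8, 1.2]
gripper_width: 0.0297
gripper_force: 60.0
[215.9173334  198.98149245]
9.28575930609885 (array([201.03734062, 200.94641235]), np.float64(2.0320327871160027e-05)) bar travel mm 10.353425645948606 [ 0.56701235 -0.0165675   0.10833634] [-9.45478533 -1.14314568  1.37527139] [ 1.79897489e+02 -1.46888053e-01  9.32457406e+00]
```

```bash
python3 -m creep '[[20,0,0,-0.01,0,0.1,0],[20,0,0,0,0,0,0],[20,0,0,0,0,0,0],[20,0,0,0,0,0,0]]'; python3 m.py; python3 - <<'E'
from h import *
c=capture("side");save(c,"s2.png",(150,90,350,240),4)
E
```

```text
time_s: 19.23
tcp_pos: [0.5671, -0.0165, 0.1083]
eef_rot: [179.9, -0.1, 9.3]
contact_force: [-10.4, -1.4, 3.1]
gripper_width: 0.0295
gripper_force: 60.0
[215.99020673 199.06300919]
9.294448937301038 (array([201.03531599, 201.00090909]), np.float64(1.994043676303245e-05)) bar travel mm 10.396680462448604 [ 0.56703303 -0.01655747  0.10831287] [-9.82172753 -1.00338599  3.66414543] [ 1.79911550e+02 -5.58113464e-02  9.33083940e+00]
```

View pics/s2.png

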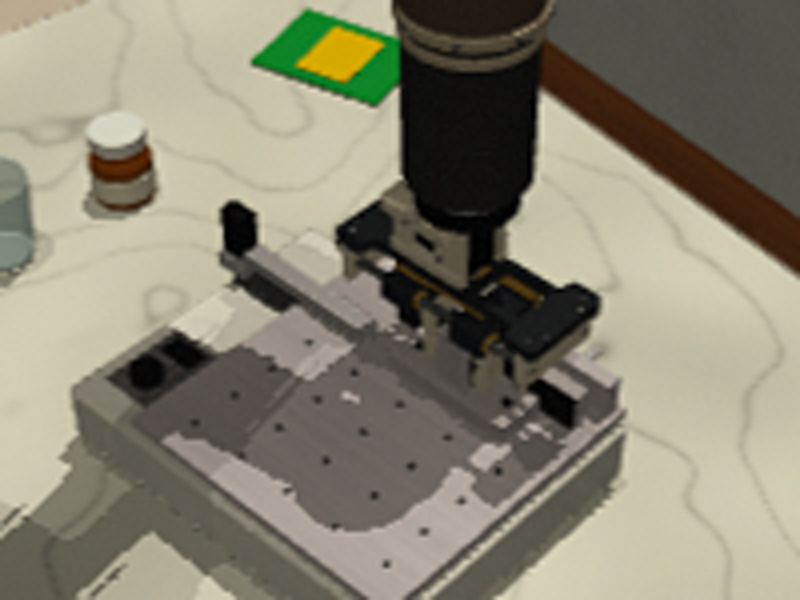

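The side view shows the slide out (grip at about (210,147)), the foot flat on the platform against the bar, and the jar and beaker where they were. The push is about 10 N and steady, so I'll hand the job in.

```bash
python3 -c "from plant import close_job;print(close_job())"
```

```text
the job is handed in; nothing more can be done
None
```

I handed the job in at about 19 s: the lock slide is out at its end stop, and the arm is still holding the aluminium foot flat on the platform, midway along the bar and flush against it, pushing with about 10 N (bar back about 10 mm by camera); the bottle, jar and beaker were not touched.

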